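# Find the release notch in a paint tub's rim and pop its lid

### The arm

A 7-joint arm with a two-finger parallel gripper is mounted at the origin on the work surface. World frame = base frame: x ahead of the robot, y to its left, z up, the work surface at z = 0. Lengths are in m, angles in rad, forces in N, time in s.
With the tool pointing down it reaches from about 0.425 to 0.925 m from the base axis. Payload 6.8 kg.
Tool frame: the origin (TCP) lies at the very end of the fingers, on their centre line; the grasp point (between the pads) lies 19 mm behind it; z points along the fingers, x is the direction in which the jaws open and shut, and the axes are right-handed (so a half turn about z gives the same grasp; the last joint's range is limited). The gripper opens to 85 mm and grips with 20 to 120 N. Pads are 22 mm wide; open, the fingers measure 114 mm over their backs; the gripper's body (76 mm by 85 mm) begins 54 mm behind the grasp point. The pads swing forward as they close: fully open they stand 13 mm farther back than shut.
Start: joints at [1.162, 0.477, 0.022, 1.555, -0.011, 1.109, -0.083], TCP at [0.2, -0.645, 0.231] pointing down, gripper open.
Joint ranges: [-2.96, 2.96], [-0.34, 2.1], [-1.41, 1.46], [0.24, 2.44], [-1.37, 4.51], [0.17, 1.92], [-2.96, 2.96]. Speed limits (rad/s): [2.39, 2.39, 3.14, 3.14, 3.14, 3.14, 3.14].

### API

Orientations are given as a unit quaternion [w, x, y, z].
In Python, from station import get_obs, read_camera, calibration, hand_in, recognise, outline_of, place_of gives the robot as it stands.
- The arm moves only by the tool move_arm, never from a script. Its argument "steps" is a list of rows, each an object with "fingers": the finger opening in mm, from 0 to 85.4; "translation": the shift along the world's x, y, z in mm, a list of three; "turn": the turn about the world's z in rad. In form: [{"fingers": fingers, "translation": [dx, dy, dz], "turn": turn}, ...]. A call has 1 to 10 rows; each row shifts and turns the commanded pose from where the row before left it; what a row does not reach is not made up. A row lasts 1/8 s, in which the tool goes at most 62.5 mm and 10.7 degrees, less where a joint would pass 70% of its speed; a pose out of reach is approached as far as the arm can. A call with a gripper value outside its range is refused whole. The fingers move at their own pace and stop on an object; "newtons" is the grip in N (left out, the last holds). Time passes only in rows, so rows that do not move let the fingers close. It gives the time, the measured TCP pose, the force and the opening at its end, in the units of the state.
- get_obs(): the state, without advancing time (a new reading comes with each control period).
- read_camera(name): name is "scene" or "top" or "wrist"; returns the picture (384x512x3 uint8, blue, green, red); there is no depth.
- calibration(name): a dict with "camera_matrix" (3x3 intrinsics, pixels), "rvec" (rotation vector, rad) and "tvec" (3), from world to camera coordinates, as OpenCV has them. Camera axes: x right, y down, z forward; pixel columns grow to the right and rows downward; lengths in m; the calibration is good to about 2 mm. The wrist camera is an equidistant fisheye: a pixel r from the principal point sees the ray r / f radians off the axis. A picture is of the moment at which its call begins: read the wrist's pose just before it. calibration takes no time and is no camera call; for the wrist camera it gives the pose at the moment of the call.
- hand_in(): hands the job in, once; it reports no verdict.
Trained networks look in the newest picture that a camera, given by its name, has taken for a name from the list of things; names that differ only in an ending like _2 or _b are one class to them, and where a whole thing is asked for, a point or a joint stands for the part that bears it (a point fixed in the world has none). Each returns a list of dicts, best first, with "conf" (0 to 1); they miss things now and then, are a little off and sometimes report something else, mostly with a low value. They report only what shows in the picture. A call takes as long as a camera call. They do not tell look-alikes from the thing itself.
- recognise(camera, name): "xy" ([column, row] in pixels, amid what is visible of it).
- outline_of(camera, name): "mask" (384x512 bool, what is visible of it) and "xy" ([column, row] in pixels, amid what is visible of it).
- place_of(camera, name): "xy" ([column, row] in pixels: a listed point, or the origin of a listed thing).
The state is a dict: "t": time; "q": joint angles; "joint_vel": joint speeds; "joint_torque": joint torques, N m; "eef_pos": TCP position; "tool_rot": TCP orientation; "contact_force": force on the tool from outside, world axes, zero at the start; "torque": the same for the moment, N m; "gripper_width": opening from 0.0 (shut) to 1.0 (fully open).
Only numpy, scipy, OpenCV 4.12 (cv2) and the standard library are available. Lean on these libraries where they do the work, as an engineer would, in place of code of your own. Each camera call takes 0.05 s, during which the arm holds its last target.

### The job

The paint tub's lid is locked by a release key that lies sunk in a notch somewhere in the robot-facing half of the broad yellow rim; sweeping a closed fingertip lightly along the top of the rim finds it (flat orange paint smears only look like it). Press gently inside the notch until the key is fully down and the lid has popped up, then take the hand away. Do not touch the lid or its knob, do not grasp or lift anything, and leave the things around the tub where they are.

Things in the scene. Friction and masses are not known exactly. Their poses are not given: they have to be found in the camera images.
- tub: White plastic paint tub, fixed to the bench, 196 mm across at the top, two round ears at its +y and -y sides. Origin: centre of its underside, on the bench; z up. Its -x axis points roughly to the robot. Round its top lies a broad flat yellow rim with dried flat orange paint smears (24 to 34 mm) on it.
- rim_top (a point): Centre of the yellow rim, on the tub's axis, level with the rim's flat top (120 mm above the bench); axes as the tub's. The rim is rigid, from 74 to 110 mm from the axis (middle 92 mm), except for one notch cut right across it, 44 mm long. The notch's middle is within 63 degrees either side of the tub's -x axis, at an angle that no reading gives.
- release (a joint): Travel of the orange release key, which fills the notch's length and width, straight down, in m: 0 = up, key top 13 mm below the rim's top; 0.006 = fully down at its stop, 19 mm below. It takes 2 to 3 N to push down to its hard stop, has no return spring and stays where it is pushed. The lid rises 2 mm per mm of key.
- lid: White lid, 144 mm across, sunk inside the rim; origin on the tub's axis at its underside, 100 mm above the bench when locked. Its flat top lies 4 mm below the rim's top when locked, 8 mm above it when popped up. On it stands a black knob 34 mm across, its top 16 mm above the rim's top when locked, 28 mm when popped. Not to be touched.
- gourd_a: Loose orange plastic gourd prop, standing, 72 mm across, 90 mm high; origin under its centre.
- gourd_b: Loose orange plastic gourd prop, standing, 65 mm across, 81 mm high; origin under its centre.
- sponge: Loose orange and red sponge block, 90 x 60 x 30 mm; origin under its centre.
- pigment: Loose small jar with yellow label, 52 mm across, 70 mm high; origin under its centre.
- brush: Loose paint brush lying on the bench, about 200 mm long along its x axis; origin on the bench below its middle.
- glue_gun: Loose blue glue gun lying on its side, barrel 160 mm along x, handle 105 mm to -y, 34 mm high; origin under its barrel.
- scissors: Loose scissors with black handles lying on the bench, 180 mm along x, 10 mm high; origin at their pivot, on the bench.
Not all that is in view belongs to the job. What is shaped like the tub but pink is not meant.

How it is judged:
At the end, for the whole second after the job is handed in: The release key is down by more than 4.8 of its 6 mm, the lid stands popped up by more than 9 of its 12 mm and at rest, and the hand is clear (value of joint release above 0.0048 m and z of lid in the frame of tub above 0.109 m and linear speed of lid below 0.01 m/s); the robot touches nothing.
It fails at once if the lid or its knob is touched (contact force between any of the fingers, the arm and lid above 1 N).
It fails at once if the fingers push on anything with more than 100 N (contact force between the fingers and anything else above 100 N).
It fails at once if a bystander is lifted or shifted by more than 20 mm (distance of any of gourd_a, gourd_b, sponge, pigment, brush, glue_gun, scissors from where it was at the start of the episode above 0.02 m).
It also fails if it takes over 72 s, if anything falls off the work surface, if the arm or the gripper's body presses on something with over 40 N, if the wrist force passes 120 N, or if a joint passes its speed limit or range.

## Working session

There is one attempt and no reset: what is moved stays moved. The work goes in short steps, Python scripts to look and compute and a tool call to move; the robot and the scene stay as the last step left them, time stands still between calls to the robot, and variables do not carry over. Pictures are saved under pics/ and viewed, and the job is handed in when it is done.

Besides the shell and the picture viewer there is one more tool, called after ">>>" by a JSON object that holds its "api" and its "payload", one argument or row to a line. move_arm: Moves the arm, as the interface text tells. Its arguments: {"type":"object","properties":{"steps":{"type":"array"},"newtons":{"type":"number"}},"required":["steps"]}

```bash
ls; mkdir -p pics
python3 - <<'E'
from station import *
import cv2
o=get_obs();print({k:(o[k]) for k in o})
for n in ("scene","top"):
    im=read_camera(n);cv2.imwrite(f"pics/{n}0.png",im)
    for f in (place_of,):
        for t in("tub","rim_top","lid"):
            print(n,t,f(n,t))
    print(n,"release",recognise(n,"release"))
    c=calibration(n);print(c)
E
```

```text
pics
{'t': 0.0, 'q': array([ 1.16193055,  0.47781021,  0.02234587,  1.55646127, -0.01147651,
        1.10928755, -0.08312405]), 'joint_vel': array([-0.00157654, -0.00128321,  0.00051404, -0.00186956, -0.00031433,
        0.00103499,  0.00118596]), 'joint_torque': array([-2.54479355e-04, -5.96447539e+01,  1.60733432e+00, -2.81192619e+01,
        1.23047177e-02,  9.25613655e-03, -2.86216823e-05]), 'eef_pos': array([ 0.19976918, -0.64413957,  0.23031492]), 'tool_rot': array([-4.78284913e-04,  8.05063032e-01, -5.93188562e-01, -7.84767469e-04]), 'contact_force': array([0.12546812, 0.59075753, 0.82003337]), 'torque': array([-0.01535268, -0.03481362, -0.01440479]), 'gripper_width': 0.999310155443859}
scene tub [{'xy': [206.8, 147.8], 'conf': 0.93}, {'xy': [156.7, 255.8], 'conf': 0.85}, {'xy': [322.0, 164.6], 'conf': 0.84}, {'xy': [268.9, 249.8], 'conf': 0.8}]
scene rim_top [{'xy': [206.6, 123.3], 'conf': 0.68}, {'xy': [214.4, 204.6], 'conf': 0.68}, {'xy': [326.3, 143.2], 'conf': 0.6}, {'xy': [146.9, 232.1], 'conf': 0.58}, {'xy': [269.6, 228.1], 'conf': 0.57}]
scene lid [{'xy': [273.8, 235.5
[... 588 characters left out ...]
2}, {'xy': [337.2, 268.6], 'conf': 0.62}]
top rim_top [{'xy': [342.2, 267.2], 'conf': 0.97}, {'xy': [151.9, 287.1], 'conf': 0.87}, {'xy': [286.9, 144.3], 'conf': 0.71}, {'xy': [135.7, 125.0], 'conf': 0.69}]
top lid [{'xy': [344.4, 266.4], 'conf': 0.88}, {'xy': [156.6, 290.0], 'conf': 0.87}, {'xy': [139.1, 129.8], 'conf': 0.83}, {'xy': [290.0, 148.7], 'conf': 0.55}]
top release [{'xy': [297.9, 179.6], 'conf': 0.76}]
{'camera_matrix': array([[436.68821335,   0.        , 253.5550872 ],
       [  0.        , 436.68821335, 185.20988344],
       [  0.        ,   0.        ,   1.        ]]), 'rvec': array([ 2.07348462, -2.15041259,  0.22078616]), 'tvec': array([0.02203383, 0.51381652, 1.14508657])}
```

View pics/scene0.png

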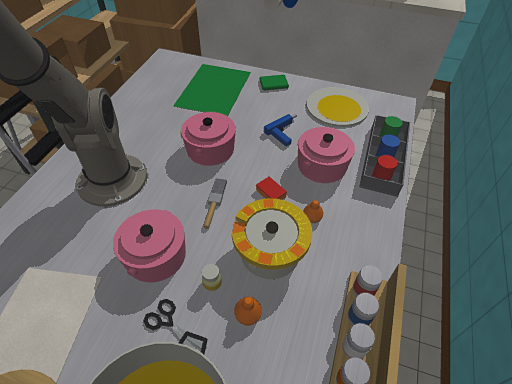

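View pics/top0.png

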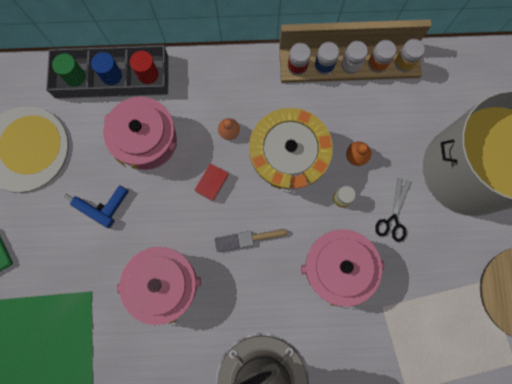

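The yellow-rimmed tub is at (290,148) in the top view and (272,233) in the scene view. The pink ones are decoys. Next I'll fit the rim circle at z = 0.12.

```bash
cat > h.py <<'E'
import numpy as np, cv2
from station import *
from scipy.optimize import least_squares
def w(c,uv,z):
    uv=np.asarray(uv,float).reshape(-1,2)
    R=cv2.Rodrigues(c["rvec"])[0];t=c["tvec"]
    d=np.c_[cv2.undistortPoints(uv[:,None],c["camera_matrix"],None)[:,0],np.ones(len(uv))]@R
    o=-R.T@t
    return o+d*((z-o[2])/d[:,2])[:,None]
def proj(c,P): return cv2.projectPoints(np.asarray(P,float).reshape(-1,3),c["rvec"],c["tvec"],c["camera_matrix"],None)[0][:,0]
E
python3 - <<'E'
from h import *
for n,ctr in (("top",(290,148)),("scene",(272,233))):
    im=cv2.imread(f"pics/{n}0.png");c=calibration(n)
    print(n,"rim guess",w(c,[ctr],.12))
    hsv=cv2.cvtColor(im,cv2.COLOR_BGR2HSV)
    m=((hsv[...,0]>8)&(hsv[...,0]<35)&(hsv[...,1]>150)&(hsv[...,2]>110)).astype(np.uint8)
    v,u=np.nonzero(m);k=np.hypot(u-ctr[0],v-ctr[1])<60
    P=w(c,np.c_[u,v][k],.12)[:,:2]
    # fit annulus: outer boundary; 
    def cost(p):
        r=np.hypot(*(P-p).T); return np.maximum(r-.110,0)+np.maximum(.074-r,0)
    g=w(c,[ctr],.12)[0,:2]
    s=least_squares(cost,g,loss="soft_l1",f_scale=.002);print(n,"fit",s.x,s.cost,k.sum())
    r=np.hypot(*(P-s.x).T);print(np.percentile(r,[1,5,50,95,99]))
    a=np.linspace(0,2*np.pi,200)
    big=cv2.resize(im,None,fx=6,fy=6,interpolation=cv2.INTER_CUBIC)
    for R in(.074,.110):
        q=proj(c,np.c_[s.x[0]+R*np.cos(a),s.x[1]+R*np.sin(a),a*0+.12])
        cv2.polylines(big,[np.int32(q*6+3)],True,(255,0,0),1)
    x,y=int(ctr[0]*6),int(ctr[1]*6)
    cv2.imwrite(f"pics/{n}zoom.png",big[y-290:y+290,x-300:x+300])
    for t in("gourd","sponge","pigment","brush"): print(n,t,[ (w(c,[d["xy"]],0)[0,:2].round(3),d["conf"]) for d in place_of(n,t+("_a" if t=="gourd" else ""))])
E
```

```text
top rim guess [[ 0.59692769 -0.09601214  0.12      ]]
top fit [ 0.59862306 -0.09703462] 0.0 1694
[0.07526265 0.07701024 0.09358283 0.1067739  0.10787983]
top gourd [(array([ 0.607, -0.296]), 0.84), (array([0.701, 0.065]), 0.55), (array([ 0.427, -0.392]), 0.24)]
top sponge [(array([0.538, 0.121]), 0.84)]
top pigment [(array([ 0.48 , -0.251]), 0.92)]
top brush [(array([0.378, 0.011]), 0.58)]
scene rim guess [[ 0.60666582 -0.10964521  0.12      ]]
scene fit [ 0.60795474 -0.09302641] 0.010078250584362413 2525
[0.06826833 0.07366469 0.09564228 0.12658002 0.15087081]
scene gourd [(array([ 0.606, -0.299]), 0.7), (array([0.694, 0.076]), 0.57)]
scene sponge [(array([0.534, 0.116]), 0.76)]
scene pigment [(array([ 0.47 , -0.246]), 0.97)]
scene brush [(array([0.38 , 0.014]), 0.77)]
```

View pics/topzoom.png

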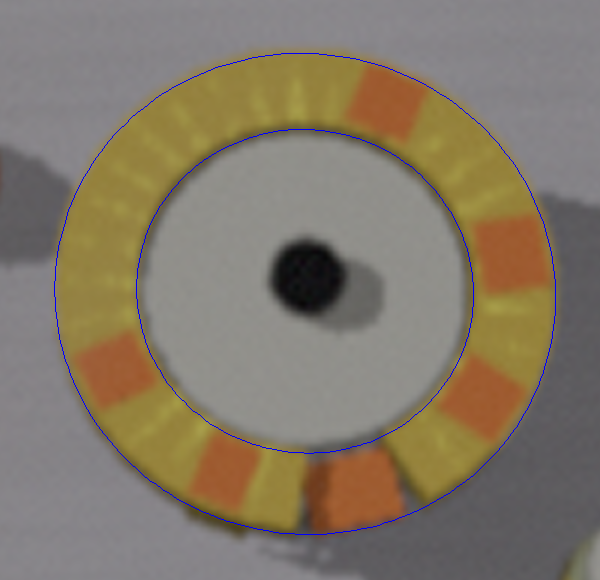

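View pics/scenezoom.png

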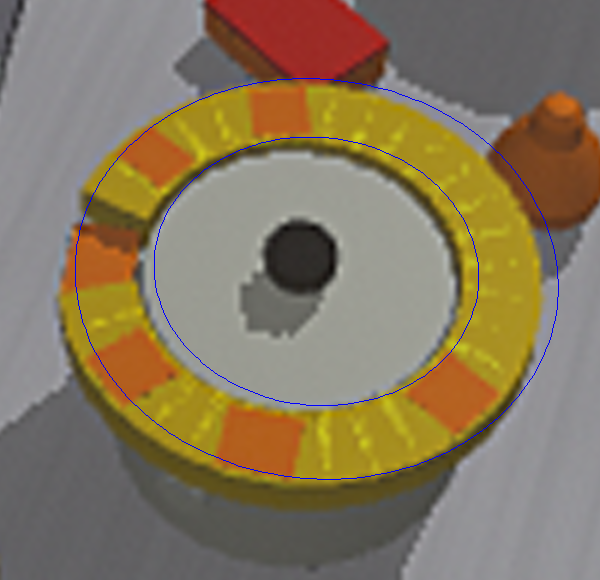

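Run:
```python
from h import *
C=np.array([.5986,-.0970])
for n,ctr,pts in (("top",(290,148),[(305,490),(407,475)]),("scene",(272,233),[(115,212),(102,287)])):
    c=calibration(n)
    uv=(np.array(pts)+np.array([ctr[0]*6-300,ctr[1]*6-290])-2.5)/6
    P=w(c,uv,.12)[:,:2]; d=P-C
    print(n,P,np.hypot(*d.T),np.degrees(np.arctan2(d[:,1],d[:,0])),np.linalg.norm(P[0]-P[1]))
    im=cv2.imread(f"pics/{n}0.png");big=cv2.resize(im,None,fx=6,fy=6,interpolation=cv2.INTER_CUBIC)
    a=np.linspace(0,2*np.pi,200)
    for R in(.074,.110):
        q=proj(c,np.c_[C[0]+R*np.cos(a),C[1]+R*np.sin(a),a*0+.12]);cv2.polylines(big,[np.int32(q*6+3)],True,(255,0,0),1)
    x,y=int(ctr[0]*6),int(ctr[1]*6)
    cv2.imwrite(f"pics/{n}zoom2.png",big[y-290:y+290,x-300:x+300])
```

```text
top [[ 0.50814588 -0.09235795]
 [ 0.51316272 -0.13681898]] [0.09057316 0.0942607 ] [ 177.06219537 -155.01160922] 0.04474317630104865
scene [[ 0.51128204 -0.09538295]
 [ 0.52008128 -0.13658081]] [0.08733293 0.08793082] [ 178.93905428 -153.24760066] 0.04212707961372504
```

View pics/scenezoom2.png

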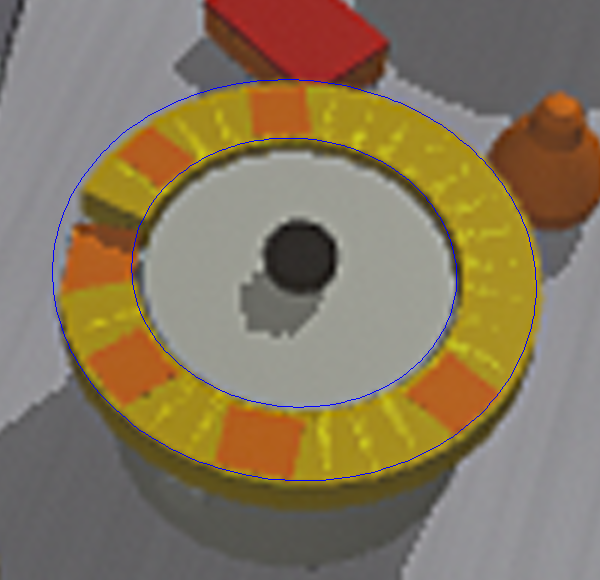

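Both views agree. The notch is about 44 mm long, at angle about -168°, with its middle near (0.508, -0.115). I'll close the fingers and move above it at safe height.

>>> {"api": "move_arm", "payload": {
  "steps": [
    {"fingers": 0,"translation": [20,30,10],"turn": -0.1},
    {"fingers": 0,"translation": [28,50,10],"turn": 0},
    {"fingers": 0,"translation": [28,50,0],"turn": 0},
    {"fingers": 0,"translation": [28,50,0],"turn": 0},
    {"fingers": 0,"translation": [28,50,0],"turn": 0},
    {"fingers": 0,"translation": [28,50,0],"turn": 0},
    {"fingers": 0,"translation": [28,50,0],"turn": 0},
    {"fingers": 0,"translation": [28,50,0],"turn": 0},
    {"fingers": 0,"translation": [28,50,0],"turn": 0},
    {"fingers": 0,"translation": [28,50,0],"turn": 0}
  ]
}}

```text
t: 2.15
eef_pos: [0.4728, -0.1632, 0.2517]
tool_rot: [-0.0, 0.774, -0.633, 0.001]
contact_force: [1.0, -0.7, -0.0]
gripper_width: 0.001
```

>>> {"api": "move_arm", "payload": {
  "steps": [
    {"fingers": 0,"translation": [17,24,0],"turn": 0},
    {"fingers": 0,"translation": [17,24,-20],"turn": 0},
    {"fingers": 0,"translation": [0,0,-40],"turn": 0},
    {"fingers": 0,"translation": [0,0,-30],"turn": 0},
    {"fingers": 0,"translation": [0,0,-10],"turn": 0},
    {"fingers": 0,"translation": [0,0,0],"turn": 0},
    {"fingers": 0,"translation": [0,0,0],"turn": 0}
  ]
}}

```text
t: 3.02
eef_pos: [0.507, -0.1169, 0.1526]
tool_rot: [-0.001, 0.774, -0.633, 0.001]
contact_force: [-0.5, 0.0, 0.2]
gripper_width: 0.005
```

Run:
```python
from h import *
o=get_obs();print(o["eef_pos"],o["contact_force"])
for n in("wrist","scene"):
    im=read_camera(n)
    if n=="scene": im=cv2.resize(im[160:300,180:350],None,fx=4,fy=4,interpolation=cv2.INTER_CUBIC)
    cv2.imwrite(f"pics/{n}1.png",im)
```

```text
[ 0.50698604 -0.11690531  0.15264413] [-0.54592197  0.0183386   0.18554005]
```

View pics/wrist1.png

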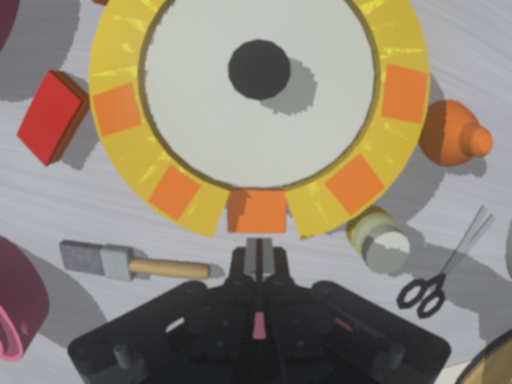

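View pics/scene1.png

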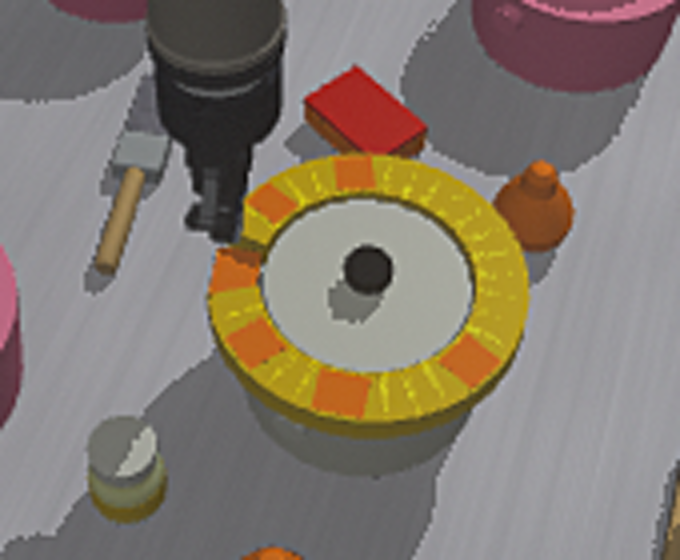

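The wrist view shows a real sunk key at (257,210), with gaps at columns 222 and 293. The neighbouring smears are flat. I'll cross-check the position with the fisheye geometry before descending.

Run:
```python
from h import *
c=calibration("wrist");K=c["camera_matrix"];R=cv2.Rodrigues(c["rvec"])[0];o=-R.T@c["tvec"]
def wf(uv,z):
    p=(np.array(uv,float)-K[:2,2])/K[0,0];th=np.hypot(*p)
    d=np.r_[p/th*np.sin(th),np.cos(th)]@R
    return o+d*(z-o[2])/d[2]
for uv in((221,215),(227,192),(213,237),(295,215),(288,192),(303,237)): print(uv,wf(uv,.12).round(4))
print("key",wf((229,212),.107).round(4),wf((286,212),.107).round(4))
print(get_obs()["eef_pos"])
```

```text
(221, 215) [ 0.5114 -0.0907  0.12  ]
(227, 192) [ 0.5274 -0.0919  0.12  ]
(213, 237) [ 0.4947 -0.0878  0.12  ]
(295, 215) [ 0.5207 -0.1369  0.12  ]
(288, 192) [ 0.5349 -0.129   0.12  ]
(303, 237) [ 0.5065 -0.146   0.12  ]
key [ 0.5091 -0.095   0.107 ] [ 0.5168 -0.1331  0.107 ]
[ 0.50684161 -0.11691723  0.15253134]
```

>>> {"api": "move_arm", "payload": {
  "steps": [
    {"fingers": 0,"translation": [0,1,-15],"turn": 0},
    {"fingers": 0,"translation": [0,0,-13],"turn": 0},
    {"fingers": 0,"translation": [0,0,-4],"turn": 0},
    {"fingers": 0,"translation": [0,0,-4],"turn": 0},
    {"fingers": 0,"translation": [0,0,-4],"turn": 0},
    {"fingers": 0,"translation": [0,0,0],"turn": 0}
  ]
}}

```text
t: 3.88
eef_pos: [0.5059, -0.1157, 0.1111]
tool_rot: [0.0, 0.774, -0.633, -0.0]
contact_force: [-0.5, 0.3, 0.1]
gripper_width: -0.001
```

The tip is 9 mm below the rim top with no contact force, so it is inside the notch. Now I'll press gently.

>>> {"api": "move_arm", "payload": {
  "steps": [
    {"fingers": 0,"translation": [0,0,-2],"turn": 0},
    {"fingers": 0,"translation": [0,0,-2],"turn": 0},
    {"fingers": 0,"translation": [0,0,-1],"turn": 0},
    {"fingers": 0,"translation": [0,0,0],"turn": 0}
  ]
}}

```text
t: 4.38
eef_pos: [0.506, -0.1157, 0.1063]
tool_rot: [0.0, 0.774, -0.633, -0.0]
contact_force: [0.2, -0.0, 0.5]
gripper_width: -0.003
```

>>> {"api": "move_arm", "payload": {
  "steps": [
    {"fingers": 0,"translation": [0,0,-1],"turn": 0},
    {"fingers": 0,"translation": [0,0,-1],"turn": 0},
    {"fingers": 0,"translation": [0,0,-1],"turn": 0},
    {"fingers": 0,"translation": [0,0,0],"turn": 0}
  ]
}}

```text
t: 4.88
eef_pos: [0.506, -0.1157, 0.1032]
tool_rot: [0.0, 0.774, -0.633, -0.0]
contact_force: [0.6, -0.7, 0.0]
gripper_width: -0.003
```

>>> {"api": "move_arm", "payload": {
  "steps": [
    {"fingers": 0,"translation": [0,0,-1],"turn": 0},
    {"fingers": 0,"translation": [0,0,-1],"turn": 0}
  ]
}}

```text
t: 5.12
eef_pos: [0.506, -0.1157, 0.1013]
tool_rot: [0.0, 0.774, -0.633, 0.0]
contact_force: [0.5, -0.3, 2.4]
gripper_width: 0.003
```

Run:
```python
from h import *
for n in("wrist","scene"):
    im=read_camera(n)
    if n=="scene": im=cv2.resize(im[160:300,180:350],None,fx=4,fy=4,interpolation=cv2.INTER_CUBIC)
    cv2.imwrite(f"pics/{n}2.png",im)
print(get_obs()["contact_force"])
```

```text
[ 0.58332358 -0.15494965  0.19902876]
```

View pics/wrist2.png

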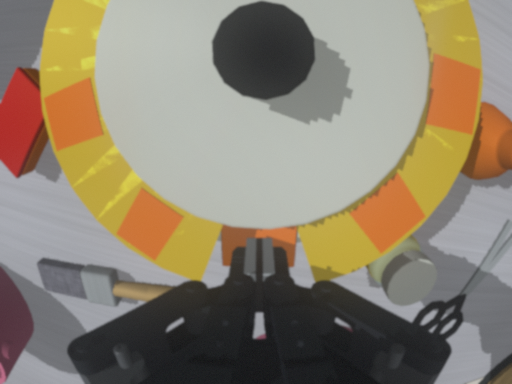

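View pics/scene2.png

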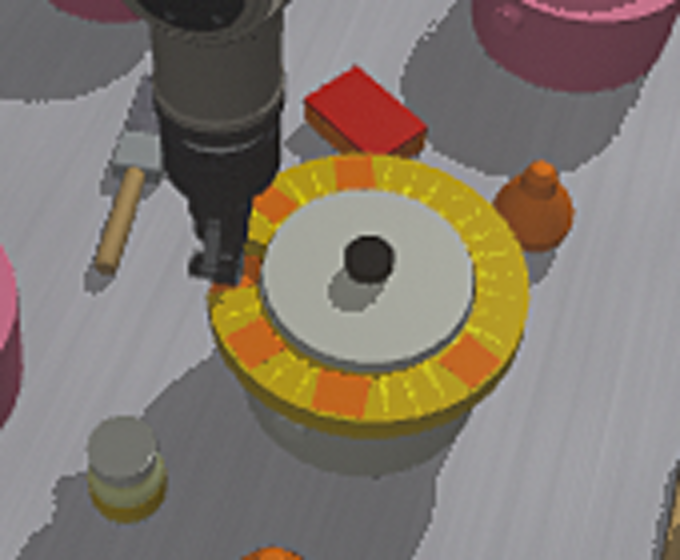

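The lid now stands above the rim, with its side wall visible at (370,370). The key is close to its stop, so I'll keep pressing until the force rises.

>>> {"api": "move_arm", "payload": {
  "steps": [
    {"fingers": 0,"translation": [0,0,-1],"turn": 0},
    {"fingers": 0,"translation": [0,0,0],"turn": 0}
  ]
}}

```text
t: 5.48
eef_pos: [0.506, -0.1157, 0.101]
tool_rot: [0.0, 0.774, -0.633, 0.0]
contact_force: [-3.2, -0.4, 8.7]
gripper_width: 0.0
```

The TCP stopped at z = 0.101, exactly 19 mm below the rim, and the force rose to 8.7 N. That is the hard stop. Now I'll retreat straight up.

>>> {"api": "move_arm", "payload": {
  "steps": [
    {"fingers": 0,"translation": [0,0,3],"turn": 0},
    {"fingers": 0,"translation": [0,0,10],"turn": 0},
    {"fingers": 0,"translation": [0,0,20],"turn": 0},
    {"fingers": 0,"translation": [0,0,40],"turn": 0},
    {"fingers": 0,"translation": [0,0,50],"turn": 0},
    {"fingers": 0,"translation": [-20,-30,20],"turn": 0},
    {"fingers": 0,"translation": [-28,-40,0],"turn": 0},
    {"fingers": 0,"translation": [-28,-40,0],"turn": 0},
    {"fingers": 0,"translation": [0,0,0],"turn": 0},
    {"fingers": 0,"translation": [0,0,0],"turn": 0}
  ]
}}

```text
t: 6.72
eef_pos: [0.4304, -0.2252, 0.2437]
tool_rot: [-0.0, 0.774, -0.633, 0.0]
contact_force: [0.4, 0.5, 0.2]
gripper_width: -0.001
```

Run:
```python
from h import *
for n in("top","scene"):
    im=read_camera(n); c=calibration(n)
    if n=="scene": im2=cv2.resize(im[160:300,180:350],None,fx=4,fy=4,interpolation=cv2.INTER_CUBIC)
    else: im2=im
    cv2.imwrite(f"pics/{n}3.png",im2)
    print(n,"knob px expected locked/popped",proj(c,[[.5986,-.097,.136],[.5986,-.097,.148]]).round(1))
    old=cv2.imread(f"pics/{n}0.png")
    for i in(old,im):
        m=(i.max(2)<60);v,u=np.nonzero(m);k=np.hypot(u-(290 if n=="top" else 272),v-(146 if n=="top" else 226))<13
        print(u[k].mean(),v[k].mean(),k.sum())
print(get_obs()["contact_force"])
```

```text
top knob px expected locked/popped [[290.8 145.6]
 [291.2 144.2]]
290.94545454545454 145.5090909090909 110
291.3181818181818 144.1090909090909 110
scene knob px expected locked/popped [[270.8 225.2]
 [271.  222.6]]
271.6727272727273 227.12727272727273 110
271.8392857142857 224.5 112
[ 0.93694728  0.79175778 -0.41264411]
```

View pics/scene3.png

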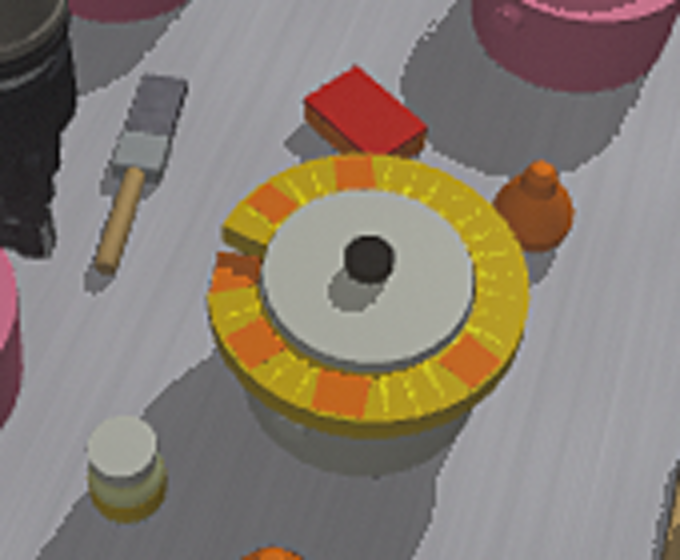

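View pics/top3.png

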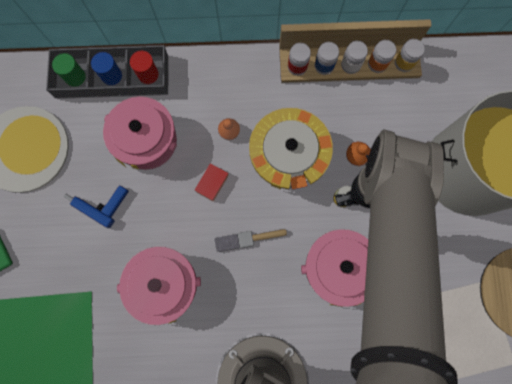

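Between the first and last pictures the knob moved by the full 12 mm in both views: 2.6 px in scene and 1.4 px in top, both as predicted. The bystanders are where they were, and the hand is clear.

```bash
python3 -c "
from station import *
print(hand_in())"
```

```text
the job is handed in; nothing more can be done
None
```

The release key is fully down, the lid has popped up, and the job is handed in (about 7 s on the robot's clock). `hand_in()` gives no verdict, so I only have my own checks.

- **Finding the notch:** I found it in the top and scene images, at about -168° and 44 mm long. A wrist image then confirmed it, agreeing with the tip's position to about 1 mm. I did not sweep the fingertip along the rim as the task suggested.
- **Pressing the key:** The closed fingertip went down inside the notch, meeting no force as it passed below the rim. I pressed until it stopped at z = 0.101 m, 19 mm below the rim top, which is the key's hard stop. The last reading there was 8.7 N, the highest of any I took. Two earlier readings, taken with the tip held still partway down, were near zero instead of the expected 2 to 3 N.
- **Lid:** After I took the hand away, the knob had moved by the amount predicted for a 12 mm rise in both the top and scene views. In the scene view the knob's absolute position was about 2 px off the prediction, both before and after.
- **Surroundings:** By eye, nothing around the tub had moved in the last pictures, though the arm hid part of the paint pigment jar in the top view. The wrist force after retreating was about 1 N, which is noise level.

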